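Flip the job marker to green

TASK

The job at the blue marker stand has been ground: push the blue stand's paddle with the fingertips up and right over its axle, from its red face to its green face, and press it gently down until it lies flat on the other side, then move clear. Do not pinch the paddle, do not lift, tip or shove the stand, and leave the yellow stand with its paddle and everything else on the bench as they are.

Things in the scene. Friction and masses are not known exactly. Their poses are not given: they have to be found in the camera images.
- blue_stand: blue marker stand, loose, 1 to 1.7 kg. Base plate 130 (x) x 90 (y) x 10 mm; origin at the centre of the underside, z up. Uprights 24 x 8 mm, 94 mm tall, at y = +37 and -37 mm carry the paddle's axle between them. +x is level, from the side where the paddle lies red up to the side where it lies green up; at the start it points to the robot's left (world +y) within 26 degrees
- blue_paddle (a joint): angle (rad) of the blue stand's paddle; axle level, along the stand's y. 0 = level towards the stand's -x, red face (white bar) up; 1.57 = straight up; 3.14 = level towards +x, green face (white dot) up; stops at 0 and 3.14. Starts at 0 to 0.3. Hinge friction (0.05 N m, about 1 N at the free edge) keeps it wherever it is left
- blue_pivot (a point): the middle of the blue stand's axle, 85 mm above its underside
- blue_edge (a point): the middle of the blue paddle's free edge, 90 mm from the axle, half way through the thickness. The paddle is a stiff flat plate 60 mm wide (along the axle), 5 mm thick. Level, it overhangs the base plate by 25 mm with 72 mm of open space beneath it, so a fingertip fits under. It bends if pressed or squeezed with more than 30 N
- yellow_stand: yellow marker stand, loose, 1 to 1.7 kg. Base plate 130 (x) x 90 (y) x 10 mm; origin at the centre of the underside, z up. Uprights 24 x 8 mm, 94 mm tall, at y = +37 and -37 mm carry the paddle's axle between them. +x is level, from the side where the paddle lies red up to the side where it lies green up; at the start it points to the robot's left (world +y) within 26 degrees
- yellow_paddle (a joint): angle (rad) of the yellow stand's paddle; axle level, along the stand's y. 0 = level towards the stand's -x, red face (white bar) up; 1.57 = straight up; 3.14 = level towards +x, green face (white dot) up; stops at 0 and 3.14. Starts at 0 to 0.3. Hinge friction (0.05 N m, about 1 N at the free edge) keeps it wherever it is left
- yellow_pivot (a point): the middle of the yellow stand's axle, 85 mm above its underside
- yellow_edge (a point): the middle of the yellow paddle's free edge, 90 mm from the axle, half way through the thickness. The paddle is a stiff flat plate 60 mm wide (along the axle), 5 mm thick. Level, it overhangs the base plate by 25 mm with 72 mm of open space beneath it, so a fingertip fits under. It bends if pressed or squeezed with more than 30 N
- grinder: angle grinder, blue and grey, lying on its disc; 310 mm long along its x, 95 mm high, side handle 135 mm out to its -y; origin under the middle of its body, on the bench
- flange: dark steel ring lying flat, 80 mm across, hole 40 mm, 14 mm high; origin at the centre of the underside
- spare_disc: brown grinding disc lying flat, 100 mm across, 6 mm thick; origin at the centre of the underside
- spray_can: round metal can with a yellow label, 60 mm across, 150 mm tall; origin at the centre of the underside
- wrench: steel spanner 200 mm long lying along its x; origin at its middle, on the bench
- cup: steel cup, 80 mm across, 85 mm tall; origin at the centre of the underside
- bracket: dark steel angle bracket, foot 90 x 50 mm, upright leg 66 mm high at its +x end; origin under the middle of the foot

How it is judged:
By the outcome, as a careful person would: the job done as asked, in the order asked, and still so for the second after the job is handed in, with the robot touching nothing.
It also fails if it takes over 48 s, if anything falls off the work surface, if the arm or the gripper's body presses on something with over 40 N, if the wrist force passes 120 N, or if a joint passes its speed limit or range.

ROBOT

A 7-joint arm with a two-finger parallel gripper is mounted at the origin on the work surface. World frame = base frame: x ahead of the robot, y to its left, z up, the work surface at z = 0. Lengths are in m, angles in rad, forces in N, time in s.
With the tool pointing down it reaches from about 0.4 to 0.85 m from the base axis. Payload 4.4 kg.
Tool frame: the origin (TCP) lies at the very end of the fingers, on their centre line; the grasp point (between the pads) lies 19 mm behind it; z points along the fingers, y is the line along which they close (so a half turn about z gives the same grasp; the last joint's range is limited). The gripper opens to 94 mm and grips with 3 to 60 N. Pads are 16 mm wide; open, the fingers measure 119 mm over their backs; the gripper's body (75 mm by 177 mm) begins 78 mm behind the grasp point.
Start: joints at [-1.169, 0.628, 0.038, 1.517, -0.027, 0.996, -0.02], TCP at [0.293, 0.58, 0.205] pointing down, gripper open.
Joint ranges: [-3.06, 3.06], [-0.37, 2.12], [-1.25, 1.32], [0.18, 2.47], [-1.1, 4.24], [0.23, 1.98], [-2.94, 2.94]. Speed limits (rad/s): [2.57, 2.57, 3.14, 3.14, 3.14, 3.14, 3.14].

INTERFACE

Orientations are given as a rotation vector (axis times angle).
In Python, from workcell import * gives the robot as it stands.
- The arm moves only by the tool step_arm, never from a script. Its argument "targets" is a list that holds one entry, the list of rows, each a list of 6 numbers: the shift along the world's x, y, z in cm, then the turn, a rotation vector about the world's x, y, z in degrees. In form: [[[x, y, z, wx, wy, wz], ...]]. A call has 1 to 20 rows; each row is the pose to reach, as a shift and turn from the pose commanded when the call began; what a row does not reach only later rows make up. A row lasts 1/10 s, in which the tool goes at most 50 mm and 8.59 degrees, less where a joint would pass 70% of its speed; a pose out of reach is approached as far as the arm can. A call with a gripper value outside its range is refused whole. "hand" is the opening, from -1 (shut) to 1 (fully open), so that 0 is half open, set as the call begins (left out, the last holds). The fingers move at their own pace and stop on an object; "grip_force" is the grip in N (left out, the last holds). Time passes only in rows, so rows that repeat a pose let the fingers close. It gives the time, the measured TCP pose, the force, the opening and the grip force at its end, in the units of the state.
- observe(): the state, without advancing time (a new reading comes with each control period).
- camera(name): name is "scene" or "top"; returns (picture, depth): 384x512x3 uint8, blue, green, red; 384x512 float32, m along the optical axis (not along the pixel's ray), 0 where there is no reading.
- camera_info(name): a dict with "fx", "fy", "cx", "cy" (pixels), "k1" (the pictures are not rectified: a ray, as slopes to the right and down, at radius r is drawn at 1 + k1 r^2 times it, then the intrinsics apply), "eye" and "orientation" of the camera in the world. Camera axes: x right, y up, looking along -z (the intrinsics and any distortion apply to the point x, -y, -z); pixel columns grow to the right and rows downward; lengths in m; the calibration is good to about 2 mm. A picture is of the moment at which its call begins. camera_info takes no time and is no camera call.
- hand_in(): hands the job in; it is judged then, once.
The state is a dict: "time_s": time; "joint_pos": joint angles; "qvel": joint speeds; "joint_torque": joint torques, N m; "ee_pos": TCP position; "tcp_rot": TCP orientation; "force": force on the tool from outside, world axes, zero at the start; "ft_torque": the same for the moment, N m; "width": finger opening in m; "finger_force": force on a finger pad.
Only numpy, scipy, OpenCV 4.12 (cv2) and the standard library are available. Lean on these libraries where they do the work, as an engineer would, in place of code of your own. Each camera call takes 0.05 s, during which the arm holds its last target. There are 200 camera calls.

## Working session

There is one attempt and no reset: what is moved stays moved. The work goes in short steps, Python scripts to look and compute and a tool call to move; the robot and the scene stay as the last step left them, time stands still between calls to the robot, and variables do not carry over. Pictures are saved under pics/ and viewed, at most 10 in all, crops included, and the job is handed in when it is done.

Besides the shell and the picture viewer there is one more tool, called after "Call:" as name([rows], argument=value, ...), one row to a line, values as JSON. step_arm: Moves the arm, as the interface text tells. Its arguments: {"type":"object","properties":{"targets":{"type":"array"},"hand":{"type":"number"},"grip_force":{"type":"number"}},"required":["targets"]}

```bash
mkdir -p pics
cat > h.py <<'E'
from workcell import *
import numpy as np, cv2
from scipy.spatial.transform import Rotation as R
def pts(name):
    img,d=camera(name); c=camera_info(name)
    return img,d,c
def rotm(o):
    o=np.array(o,float)
    return o if o.shape==(3,3) else (R.from_rotvec(o).as_matrix() if o.size==3 else R.from_quat(o).as_matrix())
def cloud(d,c):
    h,w=d.shape; v,u=np.mgrid[:h,:w]
    x=(u-c["cx"])/c["fx"]; y=(v-c["cy"])/c["fy"]; X,Y=x.copy(),y.copy()
    for _ in range(8):
        s=1+c["k1"]*(X*X+Y*Y); X,Y=x/s,y/s
    P=np.stack([X*d,-Y*d,-d],-1)
    return P@rotm(c["orientation"]).T+np.array(c["eye"])
E
python3 - <<'E'
from h import *
for n in("scene","top"):
    i,d,c=pts(n); print(n,c); cv2.imwrite(f"pics/{n}0.png",i); np.savez(f"{n}0.npz",i=i,d=d)
s=observe(); print(s)
E
```

```text
scene {'fx': 461.65993871704285, 'fy': 461.65993871704285, 'cx': 252.44374494918054, 'cy': 190.70204729295344, 'k1': -0.12695766711030063, 'eye': array([1.15650664, 0.52432361, 1.02855798]), 'orientation': array([0.33883307, 0.75760076, 2.14861711])}
top {'fx': 383.77627495625427, 'fy': 383.77627495625427, 'cx': 260.4814974177529, 'cy': 192.88094232615052, 'k1': -0.08965537171229473, 'eye': array([0.46517993, 0.06214677, 1.31733296]), 'orientation': array([ 0.06923391, -0.08958849, -1.53948204])}
{'time_s': 0.1, 'joint_pos': array([-1.16877048,  0.62924481,  0.03848023,  1.51821951, -0.02699918,
        0.99629865, -0.02001049]), 'qvel': array([ 0.00012959, -0.00248511,  0.00031272, -0.00327023,  0.00110987,
        0.00084394,  0.00053217]), 'joint_torque': array([ 2.51479381e-03, -5.50788260e+01,  1.14749640e+00, -1.87115425e+01,
       -5.21273387e-02,  1.91573461e-02,  5.63470917e-05]), 'ee_pos': array([0.29284765, 0.57965006, 0.20466796]), 'tcp_rot': array([-7.28152895e-01, -3.05568488e+00,  2.53575539e-03]), 'force': array([ 0.0748048 , -0.56012358,  0.09021702]), 'ft_torque': array([0.01623884, 0.01222013, 0.00384531]), 'finger_force': 0.0, 'width': 0.09382413671454926}
```

View pics/scene0.png

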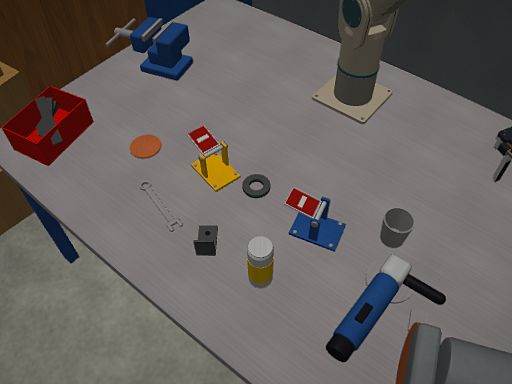

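View pics/top0.png

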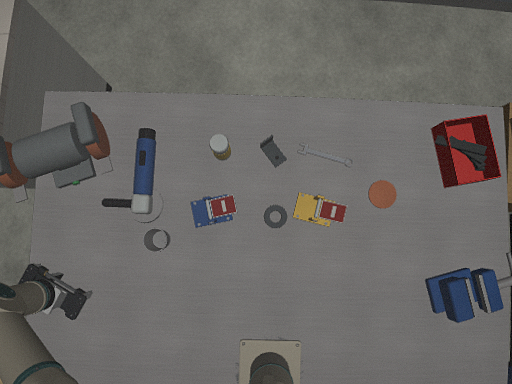

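The top view shows the blue stand at about (212,210), with its red paddle towards the right (-y) at (222,206). The yellow stand is at (318,210), the cup at (157,240), the grinder at (143,170), the can at (220,147) and the flange at (275,216). The gripper is at lower left. Next I measure these.

Run:
```python
from h import *
for n in("scene","top"):
    z=np.load(f"{n}0.npz"); i,d=z["i"],z["d"]; P=cloud(d,camera_info(n)); hsv=cv2.cvtColor(i,cv2.COLOR_BGR2HSV)
    H,S,V=[hsv[...,k].astype(int) for k in range(3)]
    u0,u1,v0,v1=(280,352,180,255) if n=="scene" else (185,242,185,232)
    roi=np.zeros(d.shape,bool); roi[v0:v1,u0:u1]=1; roi&=d>0
    print(n,"bench z",np.median(P[roi&(S<40)][:,2]))
    blue=roi&(H>95)&(H<130)&(S>110); red=roi&((H<8)|(H>172))&(S>120)
    B=P[blue]; Rr=P[red]
    base=B[(B[:,2]<0.025)]; up=B[B[:,2]>0.05]
    r=cv2.minAreaRect((base[:,:2]*1000).astype(np.float32)); print("base",len(base),r,base[:,2].mean())
    print(cv2.boxPoints(r))
    print("up",len(up),up.min(0),up.max(0),up.mean(0))
    m=Rr.mean(0); U,s,Vt=np.linalg.svd(Rr-m); print("red",len(Rr),m,Vt,s/np.sqrt(len(Rr)))
    r=cv2.minAreaRect((Rr[:,:2]*1000).astype(np.float32)); print(r,"z",Rr[:,2].min(),Rr[:,2].max())
    print(cv2.boxPoints(r))
    # clearance: all points high near stand
    if n=="top":
        Q=P[(d>0)]; c=B.mean(0)
        for nm,(a,b,cc,dd) in dict(cup=(140,175,225,255),grinder=(98,165,122,222),can=(205,236,130,165),flange=(260,292,200,232),bracket=(255,290,132,168),yellow=(290,350,188,230)).items():
            q=P[cc:dd,a:b].reshape(-1,3); q=q[(q[:,2]>0.01)&(q[:,2]<.3)]; print(nm,q.min(0).round(3),q.max(0).round(3))
    if n=="top":
        ov=cv2.resize(i[170:250,170:250],None,fx=6,fy=6,interpolation=cv2.INTER_NEAREST)
        sc=np.load("scene0.npz")["i"][175:255,270:360]; sc=cv2.resize(sc,None,fx=6,fy=6,interpolation=cv2.INTER_NEAREST)[:480,:320*2]
        cv2.imwrite("pics/crop.png",np.hstack([cv2.resize(ov,(380,380)),cv2.resize(sc,(420,380))]))
```

```text
scene bench z 0.0004963138075479989
base 1095 ((533.323974609375, 214.63717651367188), (92.6930160522461, 128.78778076171875), 14.187597274780273) 0.01014737709868248
[[472.60834 265.70755]
 [504.1739  140.84798]
 [594.0396  163.5668 ]
 [562.47406 288.4264 ]]
up 136 [0.49029489 0.19584639 0.05000446] [0.5751061  0.23615638 0.09921698] [0.5387774  0.21886409 0.07609616]
red 438 [0.54393136 0.1679514  0.09889637] [[ 0.21693998 -0.95369266  0.20834432]
 [-0.97428202 -0.22484811 -0.01476049]
 [ 0.0609228  -0.19978398 -0.97794416]] [0.02282202 0.01567976 0.00178408]
((542.4443359375, 166.99746704101562), (56.12819290161133, 73.16853332519531), 14.335334777832031) z 0.08879204594351497 0.11030645250005555
[[506.1959  195.49405]
 [524.31226 124.60374]
 [578.69275 138.50089]
 [560.5764  209.3912 ]]
top bench z -0.0002847128896699136
base 372 ((533.7060546875, 213.6968994140625), (86.4850845336914, 126.34937286376953), 13.988177299499512) 0.009110181399809653
[[476.47516 264.5455 ]
 [507.01654 141.94296]
 [590.93695 162.8483 ]
 [560.39557 285.45084]]
up 24 [0.49500668 0.15787492 0.05572536] [0.57950525 0.23163984 0.09767273] [0.52812586 0.20938746 0.09097112]
red 293 [0.54456086 0.16661694 0.09772298] [[-0.22943317  0.94914725 -0.21559201]
 [-0.97247371 -0.23279741  0.0100129 ]
 [-0.04068554  0.21195485  0.97643219]] [0.02322364 0.01482884 0.0022639 ]
((545.0686645507812, 166.98599243164062), (50.799373626708984, 71.80242919921875), 13.966606140136719) z 0.08536252376078446 0.10909454640082972
[[511.7549  195.69547]
 [529.08484 126.01578]
 [578.38245 138.27652]
 [561.0525  207.9562 ]]
cup [0.391 0.344 0.01 ] [0.468 0.425 0.09 ]
grinder [0.489 0.381 0.01 ] [0.807 0.583 0.187]
can [0.709 0.154 0.012] [0.765 0.215 0.154]
flange [ 0.483 -0.042  0.01 ] [0.559 0.033 0.021]
bracket [ 0.696 -0.016  0.01 ] [0.787 0.054 0.07 ]
yellow [ 0.495 -0.229  0.01 ] [ 0.602 -0.066  0.113]
```

View pics/crop.png

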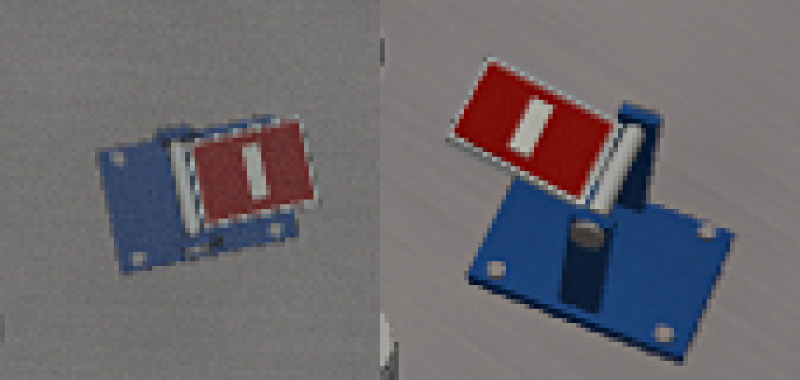

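```bash
cat > plan.py <<'E'
from h import *
C=np.array([.5335,.2145]); yaw=np.radians(14.1); ex=np.array([-np.sin(yaw),np.cos(yaw),0]); AX=np.array([np.cos(yaw),np.sin(yaw),0])
# tool pose: (x along stand, z), tilt deg (tool leans so that it points to stand +x)
R0=R.from_euler('z',14.1-63.2,degrees=True)*R.from_rotvec([-.72815,-3.05568,.0025])
def pose(x,z,tau): 
    return np.array([*C,0])+x*ex+np.array([0,0,z]), R.from_rotvec(AX*np.radians(tau))*R0
def rel(p,start):
    (a,A),(b,B)=p,start
    return (np.r_[(a-b)*100,(A*B.inv()).as_rotvec(degrees=True)]).round(1).tolist()
def cur():
    s=observe(); return np.array(s["ee_pos"]),R.from_rotvec(s["tcp_rot"])
def sweep(th,tau,r=.065,gap=0.):
    th=np.radians(th);t=np.radians(tau)
    d=np.array([-np.cos(th),np.sin(th)]);n=np.array([-np.sin(th),-np.cos(th)]);f=np.array([np.sin(t),-np.cos(t)]);w=np.array([np.cos(t),np.sin(t)])
    h=0
    for sgn in(1,-1):
        for s in np.linspace(0,.08,81):
            q=sgn*.008*w-s*f
            if -.1<q@d+r<.09 : h=max(h,-(q@n))
    p=d*r+n*(.0025+h+gap); return pose(p[0],.085+p[1],tau)
E
python3 - <<'E'
from plan import *
s=cur(); print(s[0],R0.apply([0,1,0]),R0.apply([0,0,1]))
for q in [(-.16,.30,0),(-.16,.20,45),(-.16,.065,45)]: print(q,pose(*q)[0],rel(pose(*q),s))
E
```

```text
[0.29284765 0.57965006 0.20466796] [ 0.96989854  0.24350393 -0.00163011] [-1.57472642e-03 -4.22108496e-04 -9.99998671e-01]
(-0.16, 0.3, 0) [0.5724784  0.05932048 0.3       ] [28.0, -52.0, 9.5, 0.0, -0.0, -49.1]
(-0.16, 0.2, 45) [0.5724784  0.05932048 0.2       ] [28.0, -52.0, -0.5, 36.2, 28.9, -46.5]
(-0.16, 0.065, 45) [0.5724784  0.05932048 0.065     ] [28.0, -52.0, -14.0, 36.2, 28.9, -46.5]
```

Call:
step_arm([
  [[0,0,5,0,0,0],[0,0,9.5,0,0,0],[2.3,-4.3,9.5,0,0,-4.1],[4.6,-8.6,9.5,0,0,-8.2],[7,-13,9.5,0,0,-12.3],[9.3,-17.3,9.5,0,0,-16.4],[11.6,-21.6,9.5,0,0,-20.5],[14,-26,9.5,0,0,-24.6],[16.3,-30.3,9.5,0,0,-28.7],[18.6,-34.6,9.5,0,0,-32.8],[21,-39,9.5,0,0,-36.9],[23.3,-43.3,9.5,0,0,-41],[25.6,-47.6,9.5,0,0,-45],[28,-52,9.5,0,0,-49.1],[28,-52,9.5,0,0,-49.1],[28,-52,9.5,0,0,-49.1]],
], hand=-1, grip_force=10)

```text
time_s: 1.7
ee_pos: [0.573, 0.0589, 0.2999]
tcp_rot: [-1.935, -2.474, 0.001]
force: [1.3, 0.7, -0.2]
width: 0.0004
finger_force: 0.0
```

Call:
step_arm([
  [[0,0,-1,6.2,1.6,0],[0,0,-2.5,12.5,3.1,0],[0,0,-4,18.7,4.7,0],[0,0,-5.5,24.9,6.2,0],[0,0,-7,31.2,7.8,0],[0,0,-8.5,37.4,9.4,0],[0,0,-10,43.6,10.9,0],[0,0,-10,43.6,10.9,0],[0,0,-10,43.6,10.9,0],[0,0,-10,43.6,10.9,0]],
])

```text
time_s: 2.7
ee_pos: [0.5735, 0.0626, 0.2027]
tcp_rot: [-1.504, -1.938, -0.625]
force: [0.4, 0.3, 0.3]
width: 0.0006
finger_force: 0.0
```

Run:
```python
from plan import *
s=cur(); t=pose(-.16,.2,45); print(s[0],rel(t,s),observe()["joint_pos"].round(2))
i,d,c=pts("scene"); cv2.imwrite("pics/s1.png",i)
for q in [(-.16,.065,45),(-.077,.065,45)]: print(rel(pose(*q),t))
```

```text
[0.57347193 0.06263647 0.20266803] [-0.1, -0.3, -0.3, 0.0, 0.3, -0.1] [ 0.21  0.78  0.08  1.56 -0.73  1.35  0.9 ]
[0.0, 0.0, -13.5, 0.0, 0.0, 0.0]
[-2.0, 8.0, -13.5, 0.0, 0.0, 0.0]
```

View pics/s1.png

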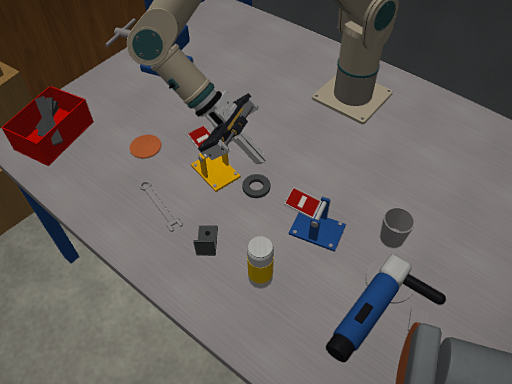

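Call:
step_arm([
  [[0,0,-3,0,0,0],[0,0,-6,0,0,0],[0,0,-9,0,0,0],[0,0,-11.5,0,0,0],[0,0,-13.5,0,0,0],[0,0,-13.5,0,0,0],[-0.5,2,-13.5,0,0,0],[-1,4,-13.5,0,0,0],[-1.5,6,-13.5,0,0,0],[-1.8,7,-13.5,0,0,0],[-2,8,-13.5,0,0,0],[-2,8,-13.5,0,0,0],[-2,8,-13.5,0,0,0]],
])

```text
time_s: 4.05
ee_pos: [0.5535, 0.1395, 0.0654]
tcp_rot: [-1.509, -1.934, -0.624]
force: [0.2, -0.8, 0.1]
width: 0.0008
finger_force: 0.0
```

Run:
```python
from plan import *
s=cur(); t=pose(-.077,.065,45); print(s[0],rel(t,s),observe()["force"])
i,d,c=pts("scene"); cv2.imwrite("pics/s2.png",cv2.resize(i[110:290,200:400],None,fx=3,fy=3))
ths=np.arange(12,182,6)
for th in ths:
    tau=float(np.interp(th,[0,60,170],[45,45,5])); p=sweep(th,tau); print(th,rel(p,t))
```

```text
[0.55349634 0.13950835 0.06544329] [-0.1, 0.0, -0.0, 0.1, 0.2, 0.1] [ 0.24807324 -0.75840019  0.12934608]
12 [-0.2, 0.7, 0.6, 0.0, 0.0, 0.0]
18 [-0.2, 0.7, 1.7, 0.0, 0.0, 0.0]
24 [-0.2, 0.9, 2.8, 0.0, 0.0, 0.0]
30 [-0.3, 1.2, 3.7, 0.0, 0.0, 0.0]
36 [-0.4, 1.5, 4.7, 0.0, 0.0, 0.0]
42 [-0.5, 2.0, 5.5, 0.0, 0.0, 0.0]
48 [-0.6, 2.5, 6.1, 0.0, 0.0, 0.0]
54 [-0.7, 2.9, 6.6, 0.0, 0.0, 0.0]
60 [-0.9, 3.5, 7.1, 0.0, 0.0, 0.0]
66 [-1.0, 4.0, 7.5, -2.1, -0.5, 0.0]
72 [-1.2, 4.6, 7.9, -4.2, -1.1, -0.0]
78 [-1.3, 5.2, 8.2, -6.3, -1.6, -0.0]
84 [-1.5, 5.9, 8.4, -8.5, -2.1, -0.0]
90 [-1.7, 6.6, 8.5, -10.6, -2.7, -0.0]
96 [-1.8, 7.3, 8.6, -12.7, -3.2, -0.0]
102 [-2.0, 8.0, 8.5, -14.8, -3.7, -0.0]
108 [-2.2, 8.7, 8.4, -16.9, -4.3, -0.0]
114 [-2.3, 9.3, 8.3, -19.0, -4.8, -0.0]
120 [-2.5, 10.0, 8.0, -21.2, -5.3, -0.0]
126 [-2.7, 10.6, 7.7, -23.3, -5.8, -0.0]
132 [-2.8, 11.2, 7.3, -25.4, -6.4, -0.0]
138 [-3.0, 11.8, 6.8, -27.5, -6.9, -0.0]
144 [-3.1, 12.3, 6.3, -29.6, -7.4, -0.0]
150 [-3.2, 12.7, 5.7, -31.7, -8.0, 0.0]
156 [-3.3, 13.1, 5.0, -33.9, -8.5, -0.0]
162 [-3.4, 13.3, 4.4, -36.0, -9.0, -0.0]
168 [-3.4, 13.6, 3.7, -38.1, -9.6, -0.0]
174 [-3.4, 13.7, 2.9, -38.8, -9.7, -0.0]
180 [-3.5, 13.8, 2.3, -38.8, -9.7, -0.0]
```

View pics/s2.png

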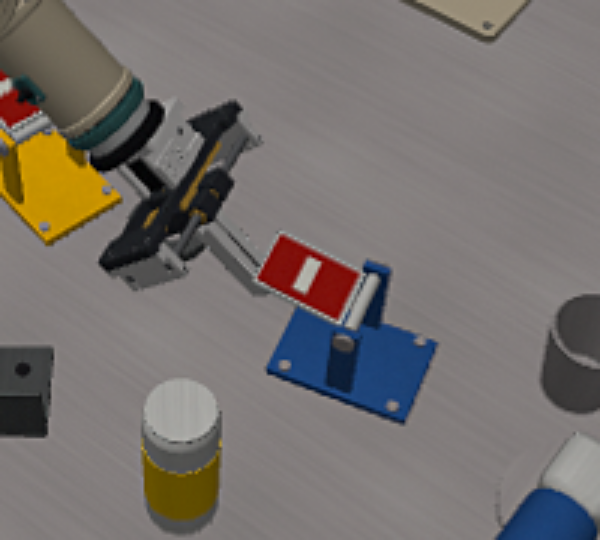

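The closed fingertips are under the free edge of the blue paddle, at about (262,285) in the crop. The hand is clear of the stand, and nothing has been disturbed.

Call:
step_arm([
  [[-0.1,0.4,0.3,0,0,0],[-0.2,0.7,0.6,0,0,0],[-0.2,0.7,1.1,0,0,0],[-0.2,0.7,1.7,0,0,0],[-0.2,0.8,2.3,0,0,0],[-0.2,0.9,2.8,0,0,0],[-0.3,1,3.2,0,0,0],[-0.3,1.2,3.7,0,0,0],[-0.3,1.3,4.2,0,0,0],[-0.4,1.5,4.7,0,0,0],[-0.5,1.8,5.1,0,0,0],[-0.5,2,5.5,0,0,0],[-0.6,2.3,5.8,0,0,0],[-0.6,2.5,6.1,0,0,0],[-0.7,2.7,6.4,0,0,0],[-0.7,2.9,6.6,0,0,0],[-0.8,3.2,6.9,0,0,0],[-0.9,3.5,7.1,0,0,0],[-0.9,3.5,7.1,0,0,0]],
])

```text
time_s: 6.0
ee_pos: [0.544, 0.176, 0.137]
tcp_rot: [-1.506, -1.933, -0.625]
force: [-0.8, 0.9, -0.0]
width: 0.0004
finger_force: 0.0
```

Run:
```python
from plan import *
s=cur(); t=sweep(60,45); print(s[0],rel(t,s),observe()["force"])
i,d,c=pts("scene"); cv2.imwrite("pics/s3.png",cv2.resize(i[110:290,200:400],None,fx=3,fy=3))
for th in np.arange(66,151,6):
    tau=float(np.interp(th,[0,60,170],[45,45,5])); p=sweep(th,tau); print(th,rel(p,t))
```

```text
[0.54396075 0.17599918 0.13702606] [-0.0, -0.2, -0.1, -0.0, 0.1, 0.0] [-0.76982148  0.93059415 -0.04123697]
66 [-0.1, 0.6, 0.4, -2.1, -0.5, 0.0]
72 [-0.3, 1.2, 0.8, -4.2, -1.1, -0.0]
78 [-0.4, 1.8, 1.0, -6.3, -1.6, -0.0]
84 [-0.6, 2.4, 1.2, -8.5, -2.1, -0.0]
90 [-0.8, 3.1, 1.4, -10.6, -2.7, -0.0]
96 [-1.0, 3.8, 1.4, -12.7, -3.2, -0.0]
102 [-1.1, 4.5, 1.4, -14.8, -3.7, -0.0]
108 [-1.3, 5.2, 1.3, -16.9, -4.3, -0.0]
114 [-1.5, 5.9, 1.1, -19.0, -4.8, -0.0]
120 [-1.6, 6.6, 0.9, -21.2, -5.3, -0.0]
126 [-1.8, 7.2, 0.5, -23.3, -5.8, -0.0]
132 [-2.0, 7.8, 0.1, -25.4, -6.4, -0.0]
138 [-2.1, 8.3, -0.3, -27.5, -6.9, -0.0]
144 [-2.2, 8.8, -0.9, -29.6, -7.4, -0.0]
150 [-2.3, 9.2, -1.4, -31.7, -8.0, 0.0]
```

View pics/s3.png

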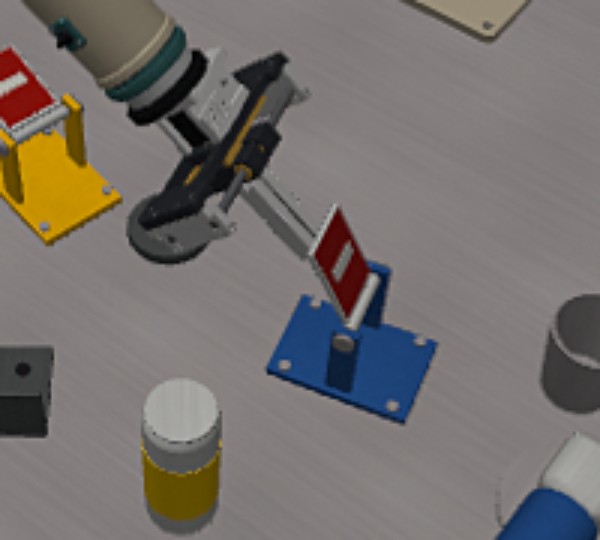

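The paddle has been raised to about 60° (free edge at (335,210) in the crop), and the stand hasn't moved. I'll continue over the top.

Call:
step_arm([
  [[-0.1,0.3,0.2,-1,-0.3,0],[-0.1,0.6,0.4,-2.1,-0.5,0],[-0.2,0.9,0.6,-3.2,-0.8,0],[-0.3,1.2,0.8,-4.2,-1.1,0],[-0.4,1.8,1,-6.3,-1.6,0],[-0.5,2.1,1.1,-7.4,-1.9,0],[-0.6,2.4,1.2,-8.5,-2.1,0],[-0.7,2.8,1.3,-9.5,-2.4,0],[-0.8,3.1,1.4,-10.6,-2.7,0],[-0.9,3.5,1.4,-11.7,-3,0],[-1,3.8,1.4,-12.7,-3.2,0],[-1.1,4.5,1.4,-14.8,-3.7,0],[-1.3,5.2,1.3,-16.9,-4.3,0],[-1.5,5.9,1.1,-19,-4.8,0],[-1.6,6.6,0.9,-21.2,-5.3,0],[-1.8,7.2,0.5,-23.3,-5.8,0],[-2,7.8,0.1,-25.4,-6.4,0],[-2.1,8.3,-0.3,-27.5,-6.9,0],[-2.2,8.8,-0.9,-29.6,-7.4,0],[-2.2,8.8,-0.9,-29.6,-7.4,0]],
])

```text
time_s: 8.05
ee_pos: [0.5201, 0.2663, 0.1271]
tcp_rot: [-1.798, -2.317, -0.227]
force: [-0.3, -0.6, 0.6]
width: 0.0006
finger_force: 0.0
```

Run:
```python
from plan import *
s=cur(); f=lambda th: sweep(th,float(np.interp(th,[0,60,170],[45,45,5]))); t=f(144); print(s[0],rel(t,s),observe()["force"])
i,d,c=pts("scene"); cv2.imwrite("pics/s4.png",cv2.resize(i[110:290,200:400],None,fx=3,fy=3))
for th in list(range(148,181,4)): print(th,rel(f(th),t))
```

```text
[0.52007649 0.2663486  0.12714213] [0.1, -0.4, 0.0, -0.0, 0.0, -0.3] [-0.30860306 -0.64530865  0.57161297]
148 [-0.1, 0.3, -0.4, -1.4, -0.4, 0.0]
152 [-0.1, 0.6, -0.8, -2.8, -0.7, 0.0]
156 [-0.2, 0.8, -1.2, -4.2, -1.1, -0.0]
160 [-0.3, 1.0, -1.7, -5.6, -1.4, 0.0]
164 [-0.3, 1.2, -2.1, -7.1, -1.8, 0.0]
168 [-0.3, 1.3, -2.6, -8.5, -2.1, 0.0]
172 [-0.4, 1.4, -3.1, -9.2, -2.3, 0.0]
176 [-0.4, 1.5, -3.5, -9.2, -2.3, 0.0]
180 [-0.4, 1.5, -3.9, -9.2, -2.3, 0.0]
```

View pics/s4.png

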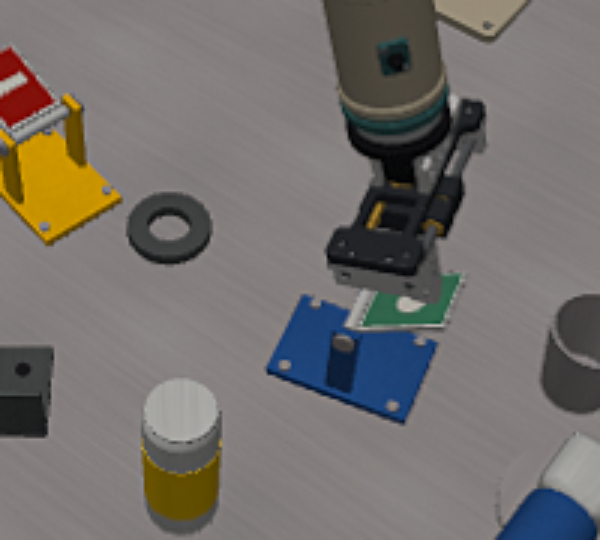

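The paddle is past vertical, green face up at (420,305) in the crop, and the stand is in place. Now I press it down slowly.

Call:
step_arm([
  [[0,0.2,-0.2,-0.7,-0.2,0],[-0.1,0.3,-0.4,-1.4,-0.4,0],[-0.1,0.5,-0.6,-2.1,-0.5,0],[-0.1,0.6,-0.8,-2.8,-0.7,0],[-0.2,0.7,-1,-3.5,-0.9,0],[-0.2,0.8,-1.2,-4.2,-1.1,0],[-0.3,0.9,-1.4,-5,-1.3,0],[-0.3,1,-1.7,-5.6,-1.4,0],[-0.3,1.1,-1.9,-6.3,-1.6,0],[-0.3,1.2,-2.1,-7.1,-1.8,0],[-0.3,1.3,-2.4,-7.8,-2,0],[-0.3,1.3,-2.6,-8.5,-2.1,0],[-0.4,1.4,-2.9,-9.2,-2.3,0],[-0.4,1.4,-3.1,-9.2,-2.3,0],[-0.4,1.5,-3.3,-9.2,-2.3,0],[-0.4,1.5,-3.4,-9.2,-2.3,0],[-0.4,1.5,-3.5,-9.2,-2.3,0],[-0.4,1.5,-3.6,-9.2,-2.3,0],[-0.4,1.5,-3.6,-9.2,-2.3,0]],
])

```text
time_s: 10.0
ee_pos: [0.5182, 0.278, 0.0914]
tcp_rot: [-1.89, -2.422, -0.082]
force: [0.4, -1.1, 0.7]
width: 0.0005
finger_force: 0.0
```

Call:
step_arm([
  [[0,0,-0.1,0,0,0],[0,0,-0.2,0,0,0],[0,0,-0.2,0,0,0]],
])

```text
time_s: 10.3
ee_pos: [0.5181, 0.2781, 0.0894]
tcp_rot: [-1.89, -2.423, -0.082]
force: [-0.7, 0.9, 0.0]
width: 0.0003
finger_force: 0.0
```

Call:
step_arm([
  [[0,0,-0.1,0,0,0],[0,0,-0.1,0,0,0],[0,0,-0.1,0,0,0]],
])

```text
time_s: 10.6
ee_pos: [0.5181, 0.2782, 0.0885]
tcp_rot: [-1.89, -2.423, -0.082]
force: [-1.0, -0.2, 0.9]
width: 0.0002
finger_force: 0.3
```

Call:
step_arm([
  [[0,0,-0.1,0,0,0],[0,0,-0.1,0,0,0],[0,0,-0.1,0,0,0]],
])

```text
time_s: 10.9
ee_pos: [0.5182, 0.2782, 0.0882]
tcp_rot: [-1.89, -2.422, -0.083]
force: [-0.8, -0.8, 6.5]
width: 0.0007
finger_force: 3.0
```

The force rose to 6.5 N at the expected height for a flat paddle, so it is at its stop. I retreat straight up and away.

Call:
step_arm([
  [[0,0,0.5,0,0,0],[0,0,2,0,0,0],[0,0,5,0,0,0],[0,0,9,0,0,0],[0,0,13,0,0,0],[0,0,17,0,0,0],[-3,-3,20,0,0,0],[-6,-6,20,0,0,0],[-9,-9,20,0,0,0],[-12,-12,20,0,0,0],[-12,-16,20,0,0,0],[-12,-20,20,0,0,0],[-12,-20,20,0,0,0],[-12,-20,20,0,0,0],[-12,-20,20,0,0,0]],
])

```text
time_s: 12.4
ee_pos: [0.3981, 0.0793, 0.2875]
tcp_rot: [-1.888, -2.424, -0.082]
force: [1.1, -0.1, -0.5]
width: 0.001
finger_force: 0.0
```

Run:
```python
from h import *
i,d,c=pts("scene"); cv2.imwrite("pics/s5.png",i)
P=cloud(d,c); hsv=cv2.cvtColor(i,cv2.COLOR_BGR2HSV); H,S,V=[hsv[...,k].astype(int) for k in range(3)]
roi=np.zeros(d.shape,bool); roi[170:270,270:370]=1; roi&=d>0
G=P[roi&(H>55)&(H<90)&(S>100)]; m=G.mean(0); _,s,Vt=np.linalg.svd(G-m); print(len(G),m,Vt[0],Vt[2])
B=P[roi&(H>95)&(H<130)&(S>110)]; b=B[B[:,2]<.025]; print(cv2.minAreaRect((b[:,:2]*1000).astype(np.float32)))
print(observe()["force"],observe()["qvel"].round(3))
```

```text
406 [0.52007388 0.26351951 0.08833804] [ 0.25372173 -0.96727549 -0.00184595] [-9.75599864e-04 -2.16429820e-03  9.99997182e-01]
((533.0546875, 214.6522216796875), (91.57423400878906, 128.64012145996094), 13.690171241760254)
[-0.43682374 -0.3134576  -0.82169571] [-0.005  0.002  0.    -0.001  0.003  0.     0.005]
```

View pics/s5.png

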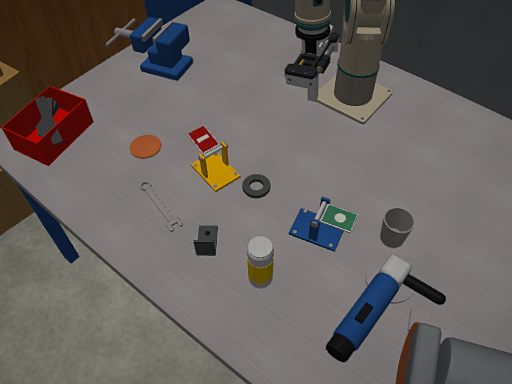

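The blue paddle lies green up and level at (340,217), measured at z 0.088 with a tilt under 0.2°. The stand hasn't moved, the yellow stand and the rest look as they were, and the arm is clear.

```bash
python3 -c "
from workcell import *
print(hand_in())"
```

```text
the job is handed in; nothing more can be done
None
```

The blue paddle was pushed over its axle and pressed flat with the green face up, the blue stand did not move, the yellow stand and everything else look untouched, and the job was handed in at about 12.5 s with the arm clear.

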